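Find the lid that rocks and push it open

ROBOT

A 6-joint arm with a two-finger parallel gripper is mounted at the origin on the work surface. World frame = base frame: x ahead of the robot, y to its left, z up, the work surface at z = 0. Lengths are in mm, angles in rad, forces in N, time in s.
With the tool pointing down it reaches from about 425 to 1125 mm from the base axis. Payload 14.9 kg.
Tool frame: the origin (TCP) lies between the finger pads; the fingertips stand 11 mm ahead of it and the grasp point (between the pads) lies 8 mm behind it; z points along the fingers, y is the direction in which the jaws open and shut (so a half turn about z gives the same grasp; the last joint's range is limited). The gripper opens to 91 mm and grips with 3 to 60 N. Pads are 32 mm wide; open, the fingers measure 118 mm over their backs; the gripper's body (76 mm by 178 mm) begins 60 mm behind the grasp point.
Start: joints at [-1.234, 0.379, 1.734, -0, 1.028, -0.033], TCP at [252.997, -652.695, 224.932] pointing down, gripper open.
Joint ranges: [-2.77, 2.77], [-0.74, 2.19], [0, 2.66], [-1.06, 4.2], [0.31, 2.87], [-3.08, 3.08]. Speed limits (rad/s): [1.89, 1.89, 2.39, 3.14, 3.14, 3.14].

INTERFACE

Orientations are given as a rotation vector (axis times angle).
In Python, from plant import manip gives the robot as it stands. The module is installed in compiled form; this text tells all that it offers. Calls block until the motion is done:
- manip.goto(position, orientation): joint-space move of the TCP to a pose.
- manip.servo_line(position, orientation=None, velocity=150, guard=None): straight line of the TCP; orientation=None keeps the orientation; velocity is the mean speed in mm/s. With guard (N) it stops when the force on the tool has changed by that much, and returns True; else False.
- manip.move_joints(angles): joint-space move.
- manip.grip(opening, f_grip=None): finger opening in mm; f_grip is the grip in N (None keeps the last); returns when the fingers have stopped.
- manip.dwell(seconds).
- manip.inverse_kinematics(position, orientation): joint angles nearest the present ones, or None.
- manip.observe(): the state.
- manip.get_image(name): name is "scene" or "side" or "wrist"; returns the picture (480x640x3 uint8, blue, green, red); there is no depth.
- manip.camera_model(name): a dict with "intrinsics" (3x3 intrinsics, pixels), "distortion" ([k1, k2, p1, p2, k3] as OpenCV has them; the pictures are not rectified), "extrinsics" (4x4, takes a point from world to camera coordinates). Camera axes: x right, y up, looking along -z (the intrinsics and any distortion apply to the point x, -y, -z); pixel columns grow to the right and rows downward; lengths in mm; the calibration is good to about 2 mm. A picture is of the moment at which its call begins: read the wrist's pose just before it. camera_model takes no time and is no camera call; for the wrist camera it gives the pose at the moment of the call.
A pose or a line that the arm cannot do raises manip.Unreachable and nothing moves.
- manip.sign_off(): hands the job in, once; it reports no verdict.
Trained networks look in the newest picture that a camera, given by its name, has taken for a name from the list of things; names that differ only in an ending like _2 or _b are one class to them, and where a whole thing is asked for, a point or a joint stands for the part that bears it (a point fixed in the world has none). Each returns a list of dicts, best first, with "score" (0 to 1); they miss things now and then, are a little off and sometimes report something else, mostly with a low value. They report only what shows in the picture. A call takes as long as a camera call.
- manip.spot_in(camera, target): "at" ([x, y, z] in mm, in world coordinates, good to about 4 mm: the middle of the surface that is visible of it).
- manip.regions_of(camera, target): "pixels" (480x640 bool, what is visible of it).
- manip.tip_of(camera, target): "at" ([x, y, z] in mm, in world coordinates, good to about 4 mm: a listed point, or the origin of a listed thing).
The state is a dict: "time_s": time; "q": joint angles; "qvel": joint speeds; "tau": joint torques, N m; "ee_pos": TCP position; "tcp_rot": TCP orientation; "wrist_force": force on the tool from outside, world axes, zero at the start; "wrist_torque": the same for the moment, N m; "grip_width": finger opening in mm.
Only numpy, scipy, OpenCV 4.12 (cv2) and the standard library are available. Lean on these libraries where they do the work, as an engineer would, in place of code of your own. Each camera call takes 0.05 s, during which the arm holds its last target. There are 200 camera calls.

TASK

The wooden stock box on the carving bench has four identical tilting lids; three compartments are packed full to the lid with wood blanks and one has room for more. With the fingertips press the dark spots on the lids to find the one that rocks, then push that lid open until it stands upright, and leave it standing. Lift or carry nothing, and leave the things around the box where they are.

Things in the scene. Friction and masses are not known exactly. Their poses are not given: they have to be found in the camera images.
- box: Fixed wooden stock box, 163 mm (x) by 372 mm (y), walls 93 mm high, on the bench. Origin: centre of its underside; x away from the robot across the short side, y to the left along the row of lids, z up. Four compartments along y, every 90 mm, each 143 by 82 mm and 75 mm deep under its lid, with 8 mm walls between and 10 mm outer walls.
- lid1 (a joint): Tilt of lid 1 (1 to 4 along the box y, 1 at its -y end), rad: 0 closed and level, growing as the end away from the robot goes down and the near end rises; 1.57 upright, stop at 1.6. The free lid turns stiffly (0.10 N m; about 3 N on the dark spot) and stays at any tilt. A lid over a full compartment gives 1 to 2 mm at the spot and stops hard.
- lid1_pivot (a point): Mid-point of lid 1's pivot line (along box y, mid-thickness, 90 mm above the bench). Lid: pale plywood, 140 (box x) by 79 by 10 mm, top 95 mm above the bench when closed; from the pivot it reaches 80 mm to box -x (robot side) and 60 mm to +x. A dark spot, 22 mm across, 40 mm from the pivot to +x marks where to press; that part sinks into the box.
- lid2 (a joint): Tilt of lid 2 (1 to 4 along the box y, 1 at its -y end), rad: 0 closed and level, growing as the end away from the robot goes down and the near end rises; 1.57 upright, stop at 1.6. The free lid turns stiffly (0.10 N m; about 3 N on the dark spot) and stays at any tilt. A lid over a full compartment gives 1 to 2 mm at the spot and stops hard.
- lid2_pivot (a point): Mid-point of lid 2's pivot line (along box y, mid-thickness, 90 mm above the bench). Lid: pale plywood, 140 (box x) by 79 by 10 mm, top 95 mm above the bench when closed; from the pivot it reaches 80 mm to box -x (robot side) and 60 mm to +x. A dark spot, 22 mm across, 40 mm from the pivot to +x marks where to press; that part sinks into the box.
- lid3 (a joint): Tilt of lid 3 (1 to 4 along the box y, 1 at its -y end), rad: 0 closed and level, growing as the end away from the robot goes down and the near end rises; 1.57 upright, stop at 1.6. The free lid turns stiffly (0.10 N m; about 3 N on the dark spot) and stays at any tilt. A lid over a full compartment gives 1 to 2 mm at the spot and stops hard.
- lid3_pivot (a point): Mid-point of lid 3's pivot line (along box y, mid-thickness, 90 mm above the bench). Lid: pale plywood, 140 (box x) by 79 by 10 mm, top 95 mm above the bench when closed; from the pivot it reaches 80 mm to box -x (robot side) and 60 mm to +x. A dark spot, 22 mm across, 40 mm from the pivot to +x marks where to press; that part sinks into the box.
- lid4 (a joint): Tilt of lid 4 (1 to 4 along the box y, 1 at its -y end), rad: 0 closed and level, growing as the end away from the robot goes down and the near end rises; 1.57 upright, stop at 1.6. The free lid turns stiffly (0.10 N m; about 3 N on the dark spot) and stays at any tilt. A lid over a full compartment gives 1 to 2 mm at the spot and stops hard.
- lid4_pivot (a point): Mid-point of lid 4's pivot line (along box y, mid-thickness, 90 mm above the bench). Lid: pale plywood, 140 (box x) by 79 by 10 mm, top 95 mm above the bench when closed; from the pivot it reaches 80 mm to box -x (robot side) and 60 mm to +x. A dark spot, 22 mm across, 40 mm from the pivot to +x marks where to press; that part sinks into the box.
- bird: Bystander: carved pale wooden bird on a brass pin and a dark 80 by 45 mm foot, 140 mm long, 81 mm high, loose, beyond the box. Origin: centre of the foot's underside.
- jar: Bystander: amber glass jar with a yellow cap, 56 mm across, 75 mm high, loose, beyond the box. Origin: centre of its underside.
- pencil: Bystander: red mechanical pencil, 140 mm long, 8 mm thick, loose, lying on the robot's side of the box. Origin: on its underside near the middle; x towards its tip.
- handpiece: Bystander: black, steel and white carving handpiece, 190 mm long, 28 mm thick, loose, lying to the right. Origin: on its underside near the middle; x towards its bur.
- bur_tray: Bystander: clear tray with burs, 120 by 90 by 35 mm, loose, to the right. Origin: centre of its underside.
- brush: Bystander: brush lying to the left, loose, 20 to 30 mm high. Origin: on its underside.

How it is judged:
By the outcome, as a careful person would: the job done as asked, in the order asked, and still so for the second after the job is handed in, with the robot touching nothing.
It also fails if it takes over 51 s, if anything falls off the work surface, if the arm or the gripper's body presses on something with over 40 N, if the wrist force passes 120 N, or if a joint passes its speed limit or range.

## Working session

There is one attempt and no reset: what is moved stays moved. The work goes in short steps, each a Python script; the robot and the scene stay as the last script left them, time stands still between calls to the robot, and variables do not carry over. Pictures are saved under pics/ and viewed, about 8 in all and at most 12, crops included, and the job is handed in when it is done.

```bash
mkdir -p pics; python3 - <<'E'
from plant import manip
import cv2,numpy as np
for c in ("scene","side"):
    cv2.imwrite(f"pics/{c}1.png",manip.get_image(c))
    for t in ["box"]+[f"lid{i}_pivot" for i in (1,2,3,4)]:
        r=manip.tip_of(c,t)
        print(c,t,[(np.round(d["at"]).tolist(),round(d["score"],2)) for d in r[:4]])
for t in ("bird","jar","pencil","handpiece","bur_tray","brush"):
    print(t,[(np.round(d["at"]).tolist(),round(d["score"],2)) for d in manip.tip_of("scene",t)[:2]])
o=manip.observe();print(o)
E
```

```text
scene box [([577.0, 55.0, -2.0], 0.75)]
scene lid1_pivot [([601.0, -76.0, 94.0], 0.93)]
scene lid2_pivot [([594.0, 12.0, 89.0], 0.92)]
scene lid3_pivot [([586.0, 99.0, 88.0], 0.77), ([579.0, 56.0, -2.0], 0.22)]
scene lid4_pivot [([577.0, 190.0, 90.0], 0.8), ([748.0, 14.0, -0.0], 0.37)]
side box [([580.0, 55.0, 2.0], 0.93)]
side lid1_pivot [([602.0, -79.0, 89.0], 0.82)]
side lid2_pivot [([595.0, 10.0, 93.0], 0.64)]
side lid3_pivot [([585.0, 104.0, 90.0], 0.67)]
side lid4_pivot [([578.0, 193.0, 88.0], 0.86)]
bird [([748.0, 14.0, 0.0], 0.91)]
jar [([711.0, 184.0, -0.0], 0.73)]
pencil []
handpiece [([478.0, -433.0, -5.0], 0.67), ([712.0, 186.0, -1.0], 0.45)]
bur_tray [([585.0, 102.0, 89.0], 0.66), ([668.0, -465.0, -2.0], 0.61)]
brush [([530.0, 403.0, 1.0], 0.89)]
{'time_s': 0.9, 'q': array([-1.23433229e+00,  3.78878251e-01,  1.73419183e+00,  2.81583721e-05,
        1.02849025e+00, -3.33180061e-02]), 'qvel': array([-3.96653239e-05, -1.18242283e-03, -8.64056278e-04, -1.62989226e-03,
       -7.21585305e-04, -3.14457325e-04]), 'tau': array([-1.00174831e-03, -7.63687634e+01, -4.34737945e+01,  6.51504868e-02,
        3.90911498e-02, -9.87771017e-06]), 'ee_pos': array([ 252.98473657, -652.70995754,  224.9510296 ]), 'tcp_rot': array([3.08802463e+00, 5.77520908e-01, 4.51176211e-05]), 'wrist_force': array([ 0.37022817, -0.51962207,  0.43692903]), 'wrist_torque': array([ 0.01447241, -0.02123178, -0.06868608]), 'grip_width': 91.01762092682469}
```

View pics/scene1.png

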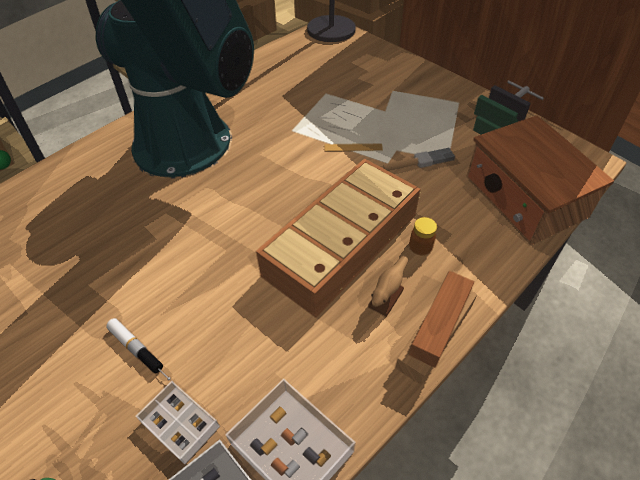

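View pics/side1.png

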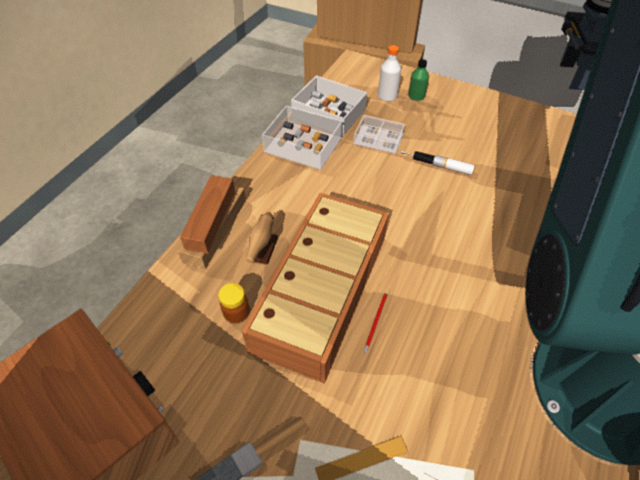

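The box, four lids and spots are clear in both pictures. In the scene view the spots are at about (320,268), (348,241), (373,216) and (397,194). The pivots fit a yaw of about 0.087 rad at 90 mm spacing. I'll refine this from the spots themselves.

```bash
python3 - <<'E'
from plant import manip
import cv2,numpy as np
P=np.array([[601.5,-77.5],[594.5,11],[585.5,101.5],[577.5,191.5]])
d=P[3]-P[0];yaw=np.arctan2(-d[0],d[1]);ux=np.array([np.cos(yaw),np.sin(yaw)])
print("yaw",yaw)
for c in ("scene","side"):
    m=manip.camera_model(c);K=np.array(m["intrinsics"],float);D=np.array(m["distortion"],float);T=np.array(m["extrinsics"])
    g=cv2.cvtColor(cv2.imread(f"pics/{c}1.png"),cv2.COLOR_BGR2GRAY)
    for i in range(4):
        w=np.r_[P[i]+40*ux,95]; p=T[:3,:3]@w+T[:3,3]; p=p*[1,-1,-1]
        px=cv2.projectPoints(p.reshape(1,3),np.zeros(3),np.zeros(3),K,D)[0].ravel()
        r=9;x0,y0=np.round(px).astype(int)-r
        s=g[y0:y0+2*r+1,x0:x0+2*r+1]
        n,l,st,ce=cv2.connectedComponentsWithStats((s<85).astype(np.uint8))
        k=min(range(1,n),key=lambda k:np.hypot(*(ce[k]-r))+(1e3 if st[k,4]<15 else 0)); uv=ce[k]+[x0,y0]
        v=cv2.undistortPoints(uv.reshape(1,1,2),K,D).ravel()
        ray=T[:3,:3].T@np.array([v[0],-v[1],-1]); o=-T[:3,:3].T@T[:3,3]
        print(c,i+1,px.round(1),uv.round(1),st[k,4],(o+ray*(95-o[2])/ray[2]).round(1),"pred",w.round(1))
E
```

```text
yaw 0.0889837238358575
scene 1 [320.9 266.2] [319.2 267.5] 63 [641.4 -78.7  95. ] pred [641.3 -73.9  95. ]
scene 2 [348.8 239.9] [347.3 240.9] 59 [634.   10.4  95. ] pred [634.3  14.6  95. ]
scene 3 [374.3 214.8] [373.1 216.2] 52 [626.  100.3  95. ] pred [625.3 105.1  95. ]
scene 4 [397.9 192.1] [396.7 193.5] 44 [618.3 189.6  95. ] pred [617.3 195.1  95. ]
side 1 [323.4 212. ] [323.5 210.8] 38 [642.7 -77.1  95. ] pred [641.3 -73.9  95. ]
side 2 [306.9 242. ] [307.1 241.1] 51 [635.1  12.4  95. ] pred [634.3  14.6  95. ]
side 3 [289.1 276.3] [289.1 275.2] 62 [626.5 102.8  95. ] pred [625.3 105.1  95. ]
side 4 [268.8 314.3] [268.7 312.9] 71 [619.  192.7  95. ] pred [617.3 195.1  95. ]
```

```bash
cat > h.py <<'E'
from plant import manip
import numpy as np
from scipy.spatial.transform import Rotation as R
S=np.array([[642,-78],[634.5,11.4],[626.2,101.5],[618.6,191.1]])
yaw=0.087; ux=np.array([np.cos(yaw),np.sin(yaw)])
rot=(R.from_euler('z',yaw)*R.from_euler('x',np.pi)).as_rotvec()
def pt(i,dx,tipz): return np.r_[S[i-1]+(dx-40)*ux, tipz+11]  # dx from pivot along box x
def show(*a):
    o=manip.observe(); print(*a,"t",round(o["time_s"],2),"tip",(o["ee_pos"]-[0,0,11]).round(1),"F",o["wrist_force"].round(1))
E
python3 - <<'E'
from h import *
manip.grip(0)
manip.goto(pt(1,40,130),rot); show("above")
for i in (1,2,3,4):
    if i>1: manip.servo_line(pt(i,40,115),rot,velocity=150)
    manip.servo_line(pt(i,40,100),velocity=100)
    hit=manip.servo_line(pt(i,40,85),velocity=20,guard=8); show(i,hit)
    if not hit: break
    manip.servo_line(pt(i,40,115),velocity=100)
E
```

```text
above t 4.75 tip [642.  -78.7 130.1] F [ 0.2 -1.4 -0.9]
1 True t 5.64 tip [642.5 -78.   94.7] F [-2.4  0.5  9.6]
2 True t 7.48 tip [634.9  11.3  94.7] F [-1.7 -1.   6.9]
3 True t 9.32 tip [626.7 101.5  94.7] F [-1.  -0.7  7.4]
4 False t 11.63 tip [618.6 191.1  85. ] F [2.8 0.2 1.8]
```

Lids 1–3 stop hard at the surface, while lid 4 gives 10 mm under a light force. I'll push lid 4 further down, then raise it to upright from the robot side.

```bash
python3 - <<'E'
from h import *
import cv2
hit=manip.servo_line(pt(4,38,64),velocity=40,guard=25); show("down",hit)
manip.servo_line(pt(4,40,190),velocity=200)
manip.servo_line(pt(4,-125,190),velocity=200)
cv2.imwrite("pics/mid.png",manip.get_image("side")[150:400,180:460])
show("near")
E
```

```text
down False t 12.31 tip [616.2 190.9  63.8] F [1.4 0.3 0.4]
near t 14.12 tip [455.2 176.9 190. ] F [ 0.9  0.2 -0.2]
```

View pics/mid.png

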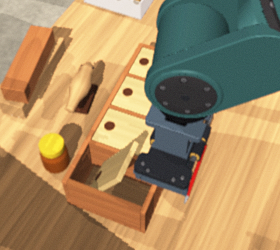

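The lid stands at roughly 50°, with its near end raised. The gripper is now on the robot side of it.

```bash
python3 - <<'E'
from h import *
import cv2
manip.servo_line(pt(4,-125,122),velocity=150)
hit=manip.servo_line(pt(4,-45,122),velocity=80,guard=15); show("a",hit)
hit=manip.servo_line(pt(4,-16,122),velocity=20,guard=10); show("b",hit)
manip.servo_line(pt(4,-110,122),velocity=120)
manip.servo_line(pt(4,-110,230),velocity=200)
manip.servo_line([430,-60,300],velocity=250); show("clear")
for c in ("scene","side"):
    cv2.imwrite(f"pics/{c}2.png",cv2.resize(manip.get_image(c)[130:400,160:480],None,fx=2,fy=2))
E
```

```text
a False t 15.87 tip [533.6 183.7 121.9] F [-0.6  0.7 -0.2]
b True t 16.95 tip [556.6 185.6 121.6] F [-0.8 -0.2  0.3]
clear t 19.67 tip [429.8 -59.4 288.4] F [-0.6  0.1 -0.5]
```

View pics/side2.png

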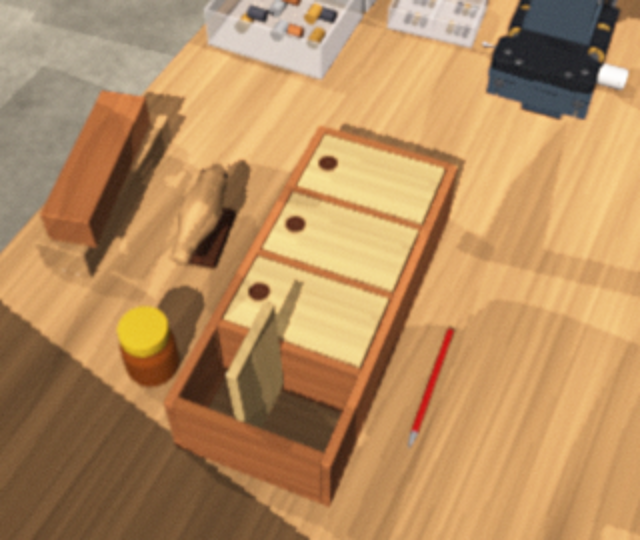

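View pics/scene2.png

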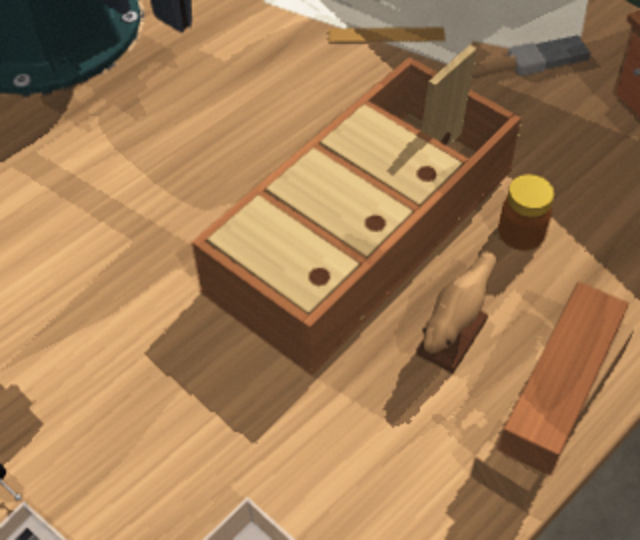

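Lid 4 stands upright in both views: side crop around (255,360), scene crop around (450,95). Next I'll check the angle against projected outlines.

```bash
python3 - <<'E'
from h import *
import cv2
out=[]
for c in ("scene","side"):
    m=manip.camera_model(c);K=np.array(m["intrinsics"],float);D=np.array(m["distortion"],float);T=np.array(m["extrinsics"])
    im=cv2.imread(f"pics/{c}2.png")
    big=None
    for th,col in ((1.35,(255,0,0)),(1.58,(0,0,255))):
        q=[]
        for z in (-5,5):   # thickness
            for y in (-39.5,39.5):
                a=-80; x=a*np.cos(th)+z*np.sin(th); h=90-a*np.sin(th)+z*np.cos(th)
                w=np.r_[S[3]+(x-40)*ux+y*np.array([-ux[1],ux[0]]),h]
                p=(T[:3,:3]@w+T[:3,3])*[1,-1,-1]; q.append(cv2.projectPoints(p.reshape(1,3),np.zeros(3),np.zeros(3),K,D)[0].ravel())
        q=(np.array(q)-[160,130])*2
        if big is None:
            o=q.mean(0)-50; big=cv2.resize(im[int(o[1]):int(o[1])+110,int(o[0]):int(o[0])+110],(395,395)); o=np.floor(o)
        Q=np.round((q-o)*395/110).astype(int)[[0,1,3,2]]
        cv2.polylines(big,[Q.reshape(-1,1,2)],True,col,1)
    out.append(big)
cv2.imwrite("pics/ov.png",np.hstack(out))
E
```

```text
(no output)
```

View pics/ov.png

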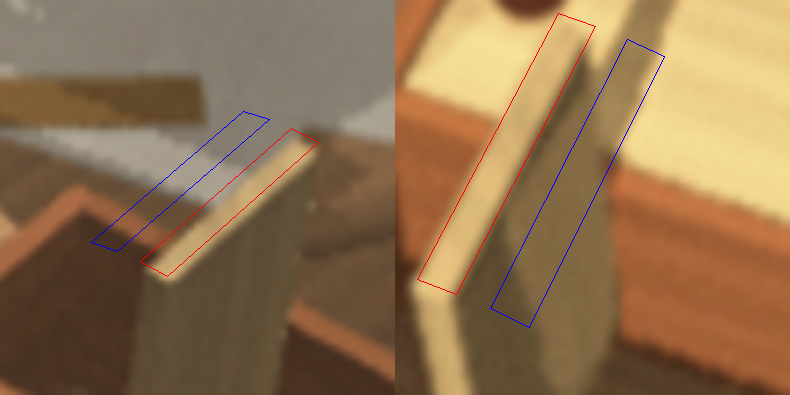

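The lid's top edge matches the red 1.58 rad outline (blue is 1.35), so it is upright. The gripper is clear and the things around the box are where they were.

```bash
python3 -c "
from h import *
manip.sign_off(); show('done')"
```

```text
the job is handed in; nothing more can be done
the job is handed in; nothing more can be done
```

Lid 4 is the free one. It is now open, standing upright, and the job is handed in.

- **Finding it:** I pressed the dark spots in order with closed fingertips. Lids 1–3 stopped hard at about 7–10 N, while lid 4 sank 10 mm without reaching the 8 N guard.
- **Opening it:** I pressed lid 4 down to roughly 50°. Then I pushed its raised near end upright from the robot side until a 10 N guard tripped, and backed away.
- **Last checks:** In both camera views the lid's top edge matches an outline projected at 1.58 rad, to within a few millimetres. The robot was touching nothing, and about 20 s of the 51 s were used.
- **Things around the box:** By eye, the bird, jar and pencil look undisturbed. The last pictures showed only parts of the handpiece, tray and brush, and I did not re-measure any of them. The arm stayed well above all of these.
- **Network disagreements:** The detector missed the pencil in the scene view, and its best guess for the bur tray fell on the box. Neither mattered for the job. No check failed.

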